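Clear and close the guard of a pottery trimming machine

ROBOT

A 6-joint arm with a two-finger parallel gripper is mounted at the origin on the work surface. World frame = base frame: x ahead of the robot, y to its left, z up, the work surface at z = 0. Lengths are in mm, angles in rad, forces in N, time in s.
With the tool pointing down it reaches from about 250 to 775 mm from the base axis. Payload 8.9 kg.
Tool frame: the origin (TCP) lies between the finger pads; the fingertips stand 17 mm ahead of it and the grasp point (between the pads) lies 2 mm behind it (arm.tip_reach is the distance from the TCP to the fingertips, in mm); z points along the fingers, y is the line along which they close (so a half turn about z gives the same grasp; the last joint's range is limited). The gripper opens to 85 mm and grips with 20 to 120 N. Pads are 22 mm wide; open, the fingers measure 114 mm over their backs; the gripper's body (76 mm by 85 mm) begins 54 mm behind the grasp point. The pads swing forward as they close: fully open they stand 13 mm farther back than shut.
Start: joints at [-1.332, 0.291, -0.153, 1.127, 0, 1.431], TCP at [193.662, -487.974, 248.305] pointing down, gripper open.
Joint ranges: [-2.52, 2.52], [-0.91, 1.74], [-1.3, 1.37], [-1.96, 2.02], [-1.52, 1.47], [-3.14, 3.14]. Speed limits (rad/s): [2.22, 2.22, 2.79, 3.14, 3.14, 3.14].

INTERFACE

Orientations are given as a unit quaternion [x, y, z, w].
In Python, from rig import arm, gripper_to, eyes gives the robot as it stands. The module is installed in compiled form; this text tells all that it offers. Calls block until the motion is done:
- arm.movep(position, orientation): joint-space move of the TCP to a pose.
- arm.move_linear(position, rot=None, max_speed=150): straight line of the TCP; rot=None keeps the orientation; max_speed is the mean speed in mm/s.
- arm.goto_joints(angles): joint-space move.
- gripper_to(opening): finger opening in mm; the grip force is fixed at half the most; returns when the fingers have stopped.
- arm.dwell(seconds).
- arm.solve_ik(position, orientation): joint angles nearest the present ones, or None.
- arm.read_state(): the state.
- eyes.snapshot(name): name is "side" or "top" or "wrist"; returns a dict with "image" (384x512x3 uint8, red, green, blue), "depth" (384x512 float32, mm along the optical axis (not along the pixel's ray), 0 where there is no reading), "fx", "fy", "cx", "cy" (pixels), "view" (4x4, takes a point from world to camera coordinates). Camera axes: x right, y down, z forward; pixel columns grow to the right and rows downward; lengths in mm; the calibration is good to about 2 mm. A picture is of the moment at which its call begins.
A pose or a line that the arm cannot do raises arm.IKError and nothing moves.
- arm.sign_off(): hands the job in; it is judged then, once.
The state is a dict: "t": time; "q": joint angles; "joint_vel": joint speeds; "joint_efforts": joint torques, N m; "position": TCP position; "ee_rot": TCP orientation; "wrist_force": force on the tool from outside, world axes, zero at the start; "ft_torque": the same for the moment, N m; "finger_gap": finger opening in mm; "gripper_force": force on a finger pad.
Only numpy, scipy, OpenCV 4.12 (cv2) and the standard library are available. Lean on these libraries where they do the work, as an engineer would, in place of code of your own. Each camera call takes 0.05 s, during which the arm holds its last target. There are 200 camera calls.

TASK

The ear defenders left standing on the trimming machine's front tray are in the way of its guard. First hang them by their headband over the steel rail and let go; then lower the raised guard by its bar handle, without letting it fall, and set it down gently until it is fully closed on its stop. Do not disturb the pot on the wheel, nor the basin and the jar on the bench.

Things in the scene. Friction and masses are not known exactly. Their poses are not given: they have to be found in the camera images.
- machine: Fixed bench-top trimming machine, green and grey metal, 340 wide, 120 high. Origin on the bench; x points to its back, y left, z up. Open front tray (surface 30 mm above bench) at x -165 to -55 mm; open-topped wheel bay with 120 mm walls at x -55 to 100; motor housing, 120 high, at x 100 to 205.
- lamp (a point): Middle of the underside of the lamp bar that spans the machine on two rear posts: 50 deep, 360 wide, 28 high, 475 mm above the bench, at x 100 mm, close above the raised guard's handle, so the gripper must reach that handle slanting in from the front, below the lamp. Axes as the machine's.
- guard (a joint): Angle of the hinged guard in rad: 0 = fully closed, level on its stop; grows as it swings up, to 1.5 at most (nearly upright). The stiff hinge holds the guard when nearly upright; lower down the guard (about 0.55 kg) falls by its own weight if let go.
- guard_hinge (a point): Middle of the guard's hinge line, at x 100 mm, z 126 mm of the machine; the hinge line runs along the machine's y. Axes as the machine's.
- guard_bar (a point): Middle of the guard's handle: a straight round black bar 14 mm thick, 110 long, parallel to the hinge line and 205 mm from it, with an arm at each end. The guard is a clear panel in an aluminium frame, 330 wide, 10 thick; its edge lies 45 mm from the bar's axis. Axes turn with the guard: -x from hinge to bar, z out of its outer face.
- defenders: Ear defenders (about 0.22 kg): two grey cups 66 x 30 x 90 mm high, centred 68 mm either side along y (inner gap 96), joined by a steel headband 18 mm wide (along x). Origin midway between the cups, at their undersides; z up when standing. Black crown pad to grip on top of the band: 24 mm (x) x 50 (y), 171 to 193 mm above the origin.
- band (a point): Middle of the underside of the headband, 165 mm above the origin of the ear defenders and under the crown pad (the band is 6 mm thick here, flat for 30 mm either side along y, then slopes down to the cups). Axes as the ear defenders'.
- rail: Fixed steel rail on two posts: a round horizontal bar 16 mm thick, 300 mm long. Origin on the bench below its middle; the bar runs along its y axis.
- rail_mid (a point): Middle of the rail bar's axis, 190 mm above the bench; axes as the rail's (the bar runs along y).
- pot: Small clay bowl (90 mm across, 55 high) on the wheel head in the machine's bay; leave alone. Origin at the centre of its underside.
- basin: White plastic basin (170 mm across, 70 high) on the bench; leave alone. Origin at the centre of its underside.
- jar: Glass jar (60 mm across, 90 high) on the bench; leave alone. Origin at the centre of its underside.
Mind the look-alikes: they are no part of the job. Several things have the shape of the defenders; the one meant has the colours described above.

How it is judged (in metres and radians):
On the way, in this order (a step that is already met when the one before it is completed fails the run):
1. the ear defenders hang by the headband on the rail, let go, with the guard still up (x of band in the frame of rail_mid between -0.035 and 0.035 m and y of band in the frame of rail_mid between -0.14 and 0.14 m and z of band in the frame of rail_mid between -0.015 and 0.025 m and contact force between defenders and rail above 0.5 N and contact force between defenders and the fingers below 0.1 N and value of joint guard above 0.5 rad), for 0.2 s.
2. the guard is closed on its stop (value of joint guard below 0.04 rad), for 0.2 s.
At the end, for the whole second after the job is handed in: The guard is closed to within 0.04 rad of its stop; the ear defenders hang at rest on the rail, which passes under the flat top of the headband (band within 35 mm of the rail sideways, 140 mm of its middle lengthwise, touching it, tilted less than 0.5 rad) (value of joint guard below 0.04 rad and x of band in the frame of rail_mid between -0.035 and 0.035 m and y of band in the frame of rail_mid between -0.14 and 0.14 m and z of band in the frame of rail_mid between -0.015 and 0.025 m and angle between defenders's own z axis and vertical below 0.5 rad and contact force between defenders and rail above 0.5 N and linear speed of defenders below 0.05 m/s).
It fails at once if the guard is let fall or slammed: faster than 1.6 rad/s within the last 0.3 rad before its stop (value of joint guard below 0.3 rad and velocity of joint guard below -1.6 rad/s).
It fails at once if the pot is shifted by more than 20 mm (distance of pot from where it was at the start of the episode above 0.02 m).
It fails at once if the basin is shifted by more than 30 mm (distance of basin from where it was at the start of the episode above 0.03 m).
It fails at once if the jar is shifted by more than 30 mm (distance of jar from where it was at the start of the episode above 0.03 m).
It also fails if it takes over 64 s, if anything falls off the work surface, if the arm or the gripper's body presses on something with over 40 N, if the wrist force passes 120 N, or if a joint passes its speed limit or range.

## Working session

There is one attempt and no reset: what is moved stays moved. The work goes in short steps, each a Python script; the robot and the scene stay as the last script left them, time stands still between calls to the robot, and variables do not carry over. Pictures are saved under pics/ and viewed, at most 10 in all, crops included, and the job is handed in when it is done.

```bash
mkdir -p pics; cat > h.py <<'E'
import numpy as np, cv2, pickle
from rig import arm, gripper_to, eyes
def snap(n, save=None):
    s=eyes.snapshot(n)
    if save:
        cv2.imwrite(f'pics/{save}.png', cv2.cvtColor(s['image'],cv2.COLOR_RGB2BGR)); pickle.dump(s,open(f'pics/{save}.pkl','wb'))
    return s
def world(s,u,v,d=None):
    "pixel(s)+depth -> world"
    u=np.atleast_1d(u).astype(float); v=np.atleast_1d(v).astype(float)
    if d is None: d=s['depth'][v.astype(int),u.astype(int)]
    c=np.stack([(u-s['cx'])/s['fx']*d,(v-s['cy'])/s['fy']*d,d*np.ones_like(u)],1)
    T=np.linalg.inv(s['view']); return c@T[:3,:3].T+T[:3,3]
def ray(s,u,v):
    o=np.linalg.inv(s['view'])[:3,3]; p=world(s,u,v,1000.)[0]; return o,(p-o)/np.linalg.norm(p-o)
def plane(s,u,v,z):
    o,d=ray(s,u,v); return o+d*(z-o[2])/d[2]
def tri(s1,p1,s2,p2):
    o1,d1=ray(s1,*p1); o2,d2=ray(s2,*p2)
    A=np.stack([d1,-d2],1); t=np.linalg.lstsq(A,o2-o1,rcond=None)[0]
    a,b=o1+d1*t[0],o2+d2*t[1]; return (a+b)/2,np.linalg.norm(a-b)
E
python3 - <<'E'
from h import *
a=snap('side','side0'); b=snap('top','top0'); c=snap('wrist','wrist0')
for s in (a,b,c): print(np.linalg.inv(s['view'])[:3].round(2).tolist(), s['fx'])
st=arm.read_state(); print(st['t'],st['ee_rot'])
E
```

```text
[[-1.0, -0.04, 0.08, 342.02], [-0.09, 0.55, -0.83, 1000.71], [-0.02, -0.84, -0.55, 982.13]] 454.0898160705455
[[0.03, -0.98, 0.18, 218.7], [-1.0, -0.03, -0.02, -69.67], [0.02, -0.18, -0.98, 1573.42]] 395.0056815692382
[[0.37, -0.9, -0.25, 256.67], [-0.93, -0.36, -0.1, -463.23], [-0.0, 0.27, -0.96, 373.09]] 341.36025182802945
0.15 [ 9.82212219e-01  1.87773559e-01 -1.76196020e-05 -4.96895277e-04]
```

View pics/side0.png

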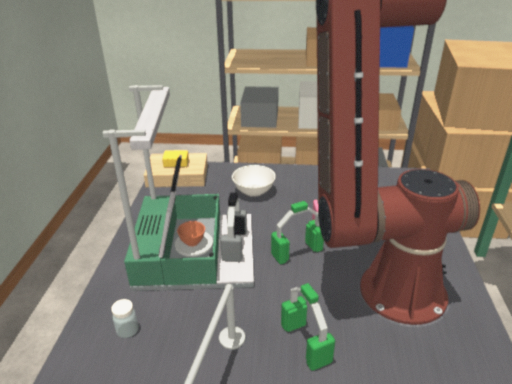

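View pics/top0.png

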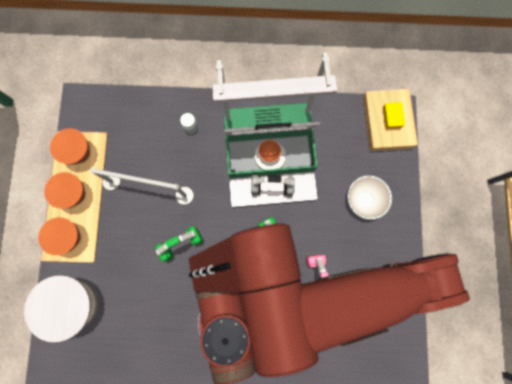

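The side view shows the machine at (180,240), with the raised guard edge-on at (175,190), the lamp bar at (152,115), the rail at (215,330), the basin at (253,180) and the jar at (124,318). In the top view the machine is at (270,150) and the rail runs (110,183)–(185,196).

Candidates for the defenders in the top view:
- Grey/black on the tray at (272,187)
- Green at (180,243)
- Green at (268,223)
- Pink at (318,262)

Grey cups, a black pad and standing on the tray fit only (272,187). I'll confirm that in one crop and measure.

```bash
python3 - <<'E'
from h import *
L=lambda n: pickle.load(open(f'pics/{n}.pkl','rb'))
a=L('side0'); b=L('top0')
def crop(s,x0,y0,w,h,k): return cv2.resize(cv2.cvtColor(s['image'],cv2.COLOR_RGB2BGR)[y0:y0+h,x0:x0+w],(w*k,h*k),interpolation=cv2.INTER_CUBIC)
A=crop(a,110,80,150,210,2); A=cv2.resize(A,(400,560)); B=crop(b,200,40,150,210,2); B=cv2.resize(B,(400,560))
cv2.imwrite('pics/crop1.png',np.hstack([A,B]))
# clouds
vv,uu=np.mgrid[0:384,0:512]
for n,s in (('top',b),('side',a)):
    P=world(s,uu.ravel(),vv.ravel()); ok=s['depth'].ravel()>0
    I=s['image'].reshape(-1,3); hsv=cv2.cvtColor(s['image'],cv2.COLOR_RGB2HSV).reshape(-1,3)
    # tray (white flat z 20..40)
    reg=lambda x0,x1,y0,y1:(uu.ravel()>=x0)&(uu.ravel()<x1)&(vv.ravel()>=y0)&(vv.ravel()<y1)
    if n=='top':
        m=ok&reg(220,325,165,215)
        Q=P[m]; t=Q[(Q[:,2]>20)&(Q[:,2]<40)]; print('tray',len(t),cv2.minAreaRect(t[:,:2].astype(np.float32)),np.median(t[:,2]))
        for zl,zh in((60,130),(130,260)):
            t=Q[(Q[:,2]>zl)&(Q[:,2]<zh)]
            print('def',zl,len(t),t.mean(0).round(1),cv2.minAreaRect(t[:,:2].astype(np.float32)) if len(t)>2 else '')
        m=ok&reg(95,195,165,205); Q=P[m]; t=Q[(Q[:,2]>150)&(Q[:,2]<230)]; print('rail',len(t),np.median(t[:,2]),cv2.minAreaRect(t[:,:2].astype(np.float32)))
        m=ok&reg(205,345,50,105); Q=P[m]; t=Q[(Q[:,2]>480)&(Q[:,2]<530)]; print('lamp',len(t),np.median(t[:,2]),cv2.minAreaRect(t[:,:2].astype(np.float32)))
        m=ok&reg(215,325,80,180); Q=P[m]; t=Q[(Q[:,2]>110)&(Q[:,2]<125)]; print('body',len(t),cv2.minAreaRect(t[:,:2].astype(np.float32)))
    m=ok&reg(0,512,80,384)&(P[:,2]>130)&(P[:,2]<420)&(P[:,0]>430)&(P[:,0]<760)&(P[:,1]<90)&(P[:,1]>-330)
    Q=P[m]; print(n,'guard-ish',len(Q)); 
    for z in range(130,420,40):
        t=Q[(Q[:,2]>=z)&(Q[:,2]<z+40)]
        if len(t): print(z,len(t),np.median(t,0).round(),t.min(0).round(),t.max(0).round())
E
```

```text
tray 1956 ((540.9036254882812, -140.53260803222656), (170.1971435546875, 340.1224365234375), 6.586382865905762) 30.346201346298358
def 60 802 [ 544.8 -132.3  106. ] ((533.2014770507812, -136.09963989257812), (111.79315948486328, 339.349853515625), 1.9380567073822021)
def 130 246 [ 512.2 -137.5  199.3] ((517.6470336914062, -140.3298797607422), (142.20628356933594, 60.49462890625), 76.06978607177734)
rail 410 196.45727827667588 ((501.3837890625, 351.82598876953125), (309.14263916015625, 18.632558822631836), 80.49883270263672)
lamp 2589 506.45485586320774 ((752.599609375, -115.39192199707031), (118.18563842773438, 359.174560546875), 7.014037132263184)
body 1877 ((676.2960205078125, -123.89564514160156), (300.5437316894531, 340.7071838378906), 6.430536270141602)
top guard-ish 908
130 174 [ 710. -125.  144.] [ 504. -281.  130.] [746.  42. 170.]
170 198 [ 519. -114.  190.] [ 501. -283.  170.] [722.  39. 210.]
210 152 [ 519. -135.  223.] [ 500. -283.  211.] [713.  38. 246.]
250 225 [ 678. -112.  281.] [ 658. -287.  263.] [706.  39. 289.]
290 76 [ 669. -123.  328.] [ 656. -185.  292.] [680. -63. 330.]
330 83 [ 669. -126.  332.] [ 658. -182.  330.] [679. -66. 337.]
side guard-ish 841
130 213 [689. -70. 144.] [ 505. -271.  130.] [732.  46. 170.]
170 171 [517. -89. 190.] [ 502. -272.  170.] [724.  45. 210.]
210 154 [ 518. -118.  223.] [ 502. -272.  211.] [713.  43. 249.]
250 137 [669.  -1. 281.] [ 660. -285.  250.] [704.  45. 289.]
290 93 [668. -68. 320.] [ 658. -183.  291.] [681. -60. 330.]
330 73 [ 669. -125.  332.] [ 657. -186.  330.] [682. -66. 335.]
```

View pics/crop1.png

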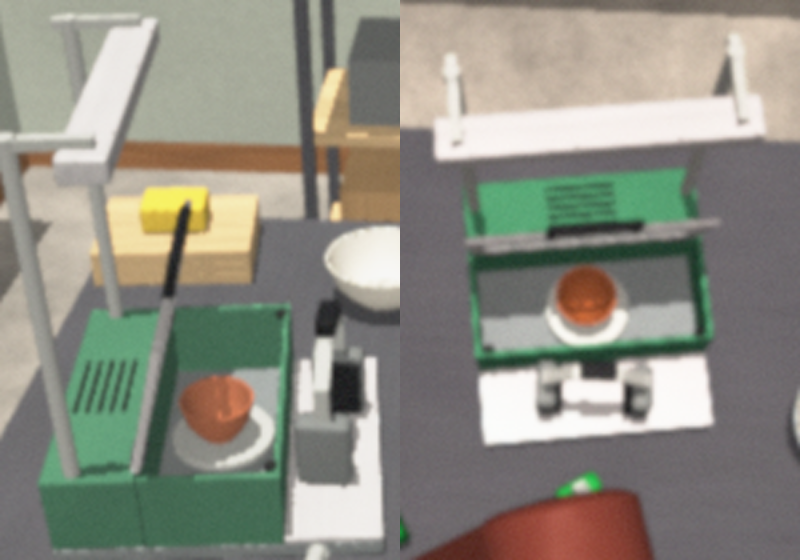

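The crop confirms it: the grey cups with a black crown pad stand on the white tray, with the pad at about (275,178) in the top view. The guard's black bar is at (275,127) in the top view, just in front of the lamp. Next I'll refine the pad and machine frame, check IK, and move above the pad for a wrist view.

```bash
cat >> h.py <<'E'
from scipy.spatial.transform import Rotation as R
def rot(yaw,pitch=np.pi/2):
    "tool z = pitch below horizontal, heading yaw; tool y (closing) in the vertical plane of the heading"
    z=np.array([np.cos(yaw)*np.cos(pitch),np.sin(yaw)*np.cos(pitch),-np.sin(pitch)])
    y=np.array([np.cos(yaw)*np.sin(pitch),np.sin(yaw)*np.sin(pitch),np.cos(pitch)])
    return np.stack([np.cross(y,z),y,z],1)
def quat(M,flip=False):
    if flip: M=M@np.diag([-1,-1,1])
    return R.from_matrix(M).as_quat()
E
python3 - <<'E'
from h import *
L=lambda n: pickle.load(open(f'pics/{n}.pkl','rb'))
a=L('side0'); b=L('top0'); vv,uu=np.mgrid[0:384,0:512]; C=[]
for n,s in (('top',b),('side',a)):
    P=world(s,uu.ravel(),vv.ravel()); I=s['image'].reshape(-1,3).max(1)
    near=(np.abs(P[:,0]-519)<60)&(np.abs(P[:,1]+135)<90)
    m=near&(P[:,2]>212)&(I<90); Q=P[m]
    print(n,'pad',m.sum(),Q.mean(0).round(1),np.median(Q[:,2]),cv2.minAreaRect(Q[:,:2].astype(np.float32)))
    C.append((uu.ravel()[m].mean(),vv.ravel()[m].mean()))
    m=near&(P[:,2]>112)&(P[:,2]<124)&(P[:,0]<560); Q=P[m]; 
    for lo,hi in((-400,-140),(-140,100)):
        t=Q[(Q[:,1]>lo)&(Q[:,1]<hi)]; print('  cup',len(t),t.mean(0).round(1))
    m=(P[:,2]>322)&(P[:,2]<340)&(P[:,0]>640)&(P[:,0]<690)&(I<110)&(np.abs(P[:,1]+125)<75); Q=P[m]
    c,_,vt=np.linalg.svd(Q-Q.mean(0),full_matrices=False); print('  bar',len(Q),Q.mean(0).round(1),np.percentile(Q[:,2],95).round(1),np.ptp(Q[:,1]),vt[0].round(3))
    C.append((uu.ravel()[m].mean(),vv.ravel()[m].mean()))
print('tri pad',tri(b,C[0],a,C[2]),'tri bar',tri(b,C[1],a,C[3]))
for f in(0,1):
    for nm,p,M in (('pad',(518,-138,217),rot(np.radians(6.6))),('padhi',(518,-138,440),rot(np.radians(6.6))),('rail',(501,352,440),rot(np.radians(80.5))),('raillo',(501,352,220),rot(np.radians(80.5))),
      ('bar',(669,-126,325),rot(np.radians(6.6),.8)),('pre',(580,-136,410),rot(np.radians(6.6),.8)),('closed',(516,-143,124),rot(np.radians(6.6),.9))):
        q=arm.solve_ik(p,quat(M,f)); print(f,nm,None if q is None else np.round(q,2))
E
```

```text
top pad 61 [ 514.6 -138.9  224. ] 223.69657052603088 ((513.771728515625, -138.4814453125), (18.45216178894043, 42.03688049316406), 2.6628029346466064)
  cup 89 [ 506.3 -205.3  118.5]
  cup 108 [512.3 -71.2 117.9]
  bar 150 [ 668.7 -124.8  330.5] 335.5 119.0365548350727 [-0.116  0.993 -0.002]
side pad 98 [ 512.7 -132.4  221.7] 223.0284325087519 ((513.5642700195312, -137.6741180419922), (54.186126708984375, 23.697940826416016), 89.74050903320312)
  cup 87 [ 502.6 -197.8  117.5]
  cup 143 [514.6 -65.7 118.4]
  bar 88 [ 667.8 -112.6  330.6] 333.8 121.25659007610398 [-0.107  0.994 -0.023]
tri pad (array([ 514.87064063, -139.22686671,  217.29014756]), np.float64(2.3938268777246163)) tri bar (array([ 671.55038851, -125.12059317,  322.85897489]), np.float64(0.09627300004359186))
0 pad [-0.4   0.33 -0.18  1.06  0.    1.06]
0 padhi [-0.4   0.3   0.35  1.63  0.    1.06]
0 rail [0.49 0.48 0.63 1.72 0.   0.66]
0 raillo [0.49 0.47 0.05 1.14 0.   0.66]
0 bar [-0.47  0.09 -0.5   0.29  0.4   1.13]
0 pre [-0.59 -0.12 -0.47  0.58  0.47  1.02]
0 closed [-0.67  0.18 -0.98 -0.11  0.45  0.91]
1 pad [-0.4   0.33 -0.18  1.06  0.   -2.08]
1 padhi [-0.4   0.3   0.35  1.63  0.   -2.08]
1 rail [ 0.49  0.48  0.63  1.72  0.   -2.48]
1 raillo [ 0.49  0.47  0.05  1.14  0.   -2.48]
1 bar [-0.47  0.09 -0.5   0.29  0.4  -2.02]
1 pre [-0.59 -0.12 -0.47  0.58  0.47 -2.12]
1 closed [-0.67  0.18 -0.98 -0.11  0.45 -2.23]
```

```bash
python3 - <<'E'
from h import *
arm.movep([514,-138,380],quat(rot(0.0)))
s=snap('wrist','wrist1'); vv,uu=np.mgrid[0:384,0:512]
P=world(s,uu.ravel(),vv.ravel()); I=s['image'].reshape(-1,3).max(1)
near=(np.abs(P[:,0]-514)<60)&(np.abs(P[:,1]+138)<100)
for zl,zh in((214,232),(105,130)):
    Q=P[near&(P[:,2]>zl)&(P[:,2]<zh)&(P[:,0]<565)]
    print(zl,len(Q),np.median(Q,0).round(1),cv2.minAreaRect(Q[:,:2].astype(np.float32)))
    if zl==105:
        h=[cv2.minAreaRect(Q[(Q[:,1]+138)*k>20][:,:2].astype(np.float32)) for k in(-1,1)]; print(h)
E
```

```text
214 1572 [ 516.2 -138.3  222.5] ((516.0361938476562, -139.63182067871094), (48.97752380371094, 23.766836166381836), 89.47337341308594)
105 2671 [527.8 -81.9 118.4] ((524.0542602539062, -129.44912719726562), (182.81710815429688, 81.53522491455078), 89.72130584716797)
[((515.347412109375, -202.9336700439453), (35.6342887878418, 64.8631362915039), 89.39682006835938), ((524.2838134765625, -69.48876953125), (62.67524719238281, 81.45880889892578), 89.91104125976562)]
```

View pics/wrist1.png

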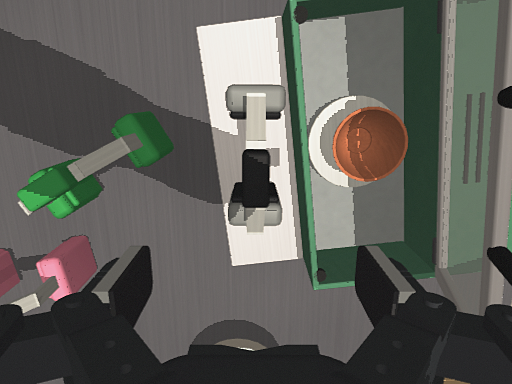

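The wrist view shows the black pad at (256,178), with the grey cups at (255,100) and (255,210). They sit square to the world axes (yaw about −0.5°), with the pad at (516,−139.6) and its top at 222.5. Now grasp, lift and check.

```bash
python3 - <<'E'
from h import *
s=snap('side'); vv,uu=np.mgrid[0:384,0:512]; P=world(s,uu.ravel(),vv.ravel())
Q=P[(P[:,2]>183)&(P[:,2]<215)&(np.abs(P[:,1]-352)<160)&(np.abs(P[:,0]-501)<45)]
print('rail side',len(Q),np.median(Q,0).round(1),np.percentile(Q[:,2],95),cv2.minAreaRect(Q[:,:2].astype(np.float32)))
M=quat(rot(np.radians(-0.5)))
arm.move_linear([516,-139.5,250],M); arm.move_linear([516,-139.5,217],max_speed=60)
gripper_to(5); st=arm.read_state(); print(st['finger_gap'],st['gripper_force'],st['wrist_force'].round(1) if hasattr(st['wrist_force'],'round') else st['wrist_force'])
arm.move_linear([516,-139.5,300],max_speed=100)
st=arm.read_state(); print(st['t'],st['finger_gap'],st['gripper_force'],np.round(st['wrist_force'],1))
arm.move_linear([514,-139.5,440]); arm.move_linear([440,0,440])
snap('side','side2')
E
```

```text
rail side 803 [504.  364.6 197.2] 200.12789169744545 ((501.57183837890625, 342.3248291015625), (284.8814697265625, 18.35552215576172), 80.81561279296875)
22.608844884428787 59.530320167541504 [-0.9  1.   3.3]
5.3333 23.095946105267807 58.84266972541809 [-1.   0.2 -2.8]
```

View pics/side2.png

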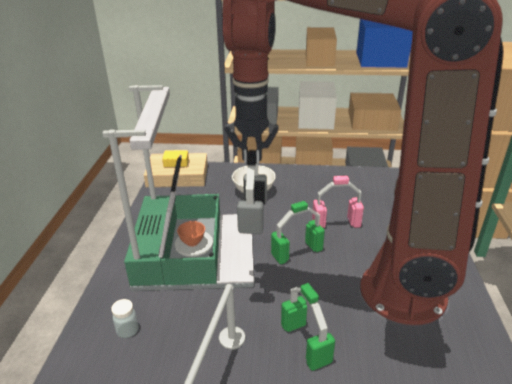

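The side view shows the defenders held upright by the pad at (252,190), clear of everything. Next: carry them to the rail, lower, check the contact, and release.

```bash
python3 - <<'E'
from h import *
M=quat(rot(np.radians(80.6)))
arm.movep([501.4,352,440],M)
arm.move_linear([501.4,352,235],max_speed=120)
f0=np.array(arm.read_state()['wrist_force']); z=235
while z>215:
    z-=2; arm.move_linear([501.4,352,z],max_speed=30)
    f=np.array(arm.read_state()['wrist_force'])-f0
    if f[2]>2: break
print(z,f.round(1),arm.read_state()['t'])
s=snap('side','side3'); snap('top','top3')
A=cv2.imread('pics/side3.png')[200:384,130:330]; B=cv2.imread('pics/top3.png')[100:284,60:260]
cv2.imwrite('pics/crop3.png',cv2.resize(np.hstack([A,B]),(800,368)))
E
```

```text
219 [-3.5 -1.5  7.2] 12.8667
```

View pics/crop3.png

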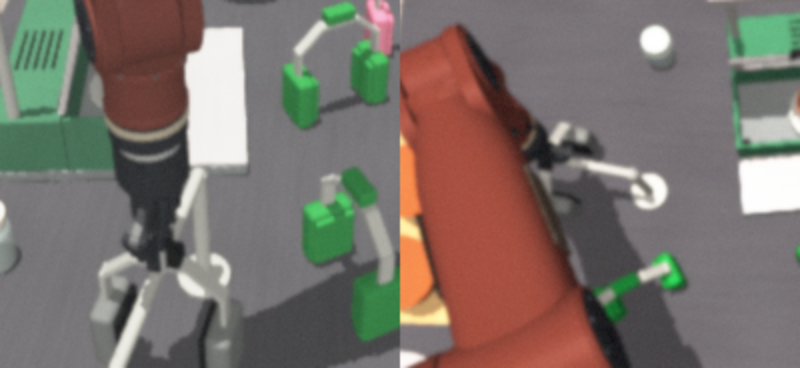

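The crop shows the cups hanging on either side of the rail, with the band over it at about (155,275). Contact came at the predicted height, so I'll release and back off.

```bash
python3 - <<'E'
from h import *
gripper_to(60); arm.dwell(0.2)
arm.move_linear([501.4,352,330],max_speed=120)
arm.dwell(0.5)
s=snap('wrist','wrist4'); vv,uu=np.mgrid[0:384,0:512]
P=world(s,uu.ravel(),vv.ravel()); I=s['image'].reshape(-1,3).max(1)
m=(P[:,2]>212)&(P[:,2]<240)&(I<90)&(np.hypot(P[:,0]-501,P[:,1]-352)<60); Q=P[m]
print('pad',len(Q),np.median(Q,0).round(1),cv2.minAreaRect(Q[:,:2].astype(np.float32)))
print(np.round(arm.read_state()['wrist_force'],1),arm.read_state()['t'])
E
```

```text
pad 2290 [498.5 352.  225.2] ((500.44189453125, 351.7178649902344), (23.825721740722656, 48.860816955566406), 80.91619110107422)
[ 0.1 -0.7 -0.1] 15.2333
```

View pics/wrist4.png

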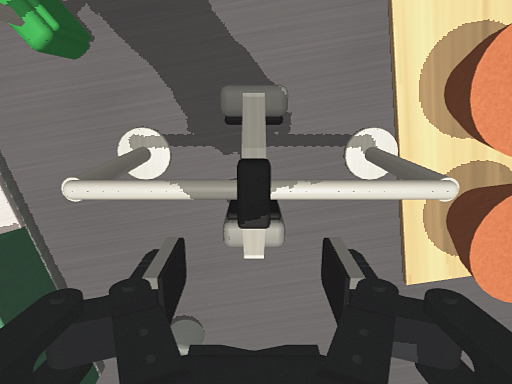

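The wrist view shows the band lying flat over the rail at (253,190), with the cups on both sides, mid-rail and let go. Next I'll stage in front of the guard bar and measure it again from close by.

```bash
cat >> h.py <<'E'
YAW=np.radians(6.6); XH=np.array([np.cos(YAW),np.sin(YAW),0]); ZH=np.array([0,0,1.])
def tdir(p): return XH*np.cos(p)-ZH*np.sin(p)
E
python3 - <<'E'
from h import *
arm.move_linear([501.4,352,430])
M=quat(rot(YAW,.8)); bar=np.array([670.5,-125.3,325])
arm.movep([470,-60,480],M)
arm.movep(bar-110*tdir(.8),M)
vv,uu=np.mgrid[0:384,0:512]
s=snap('wrist','wrist5'); P=world(s,uu.ravel(),vv.ravel()); I=s['image'].reshape(-1,3).max(1)
yh=np.array([-XH[1],XH[0],0])
m=(I<90)&(np.abs((P-bar)@yh)<70)&(np.abs((P-bar)@XH)<25)&(np.abs(P[:,2]-bar[2])<14)
Q=P[m]; r=Q-bar
print(len(Q),np.median(Q,0).round(1),'x',np.percentile(r@XH,[2,50,98]).round(1),'y',np.percentile(r@yh,[2,50,98]).round(1),'z',np.percentile(r[:,2],[2,50,98]).round(1))
c=Q[np.abs(r@yh)<25]-bar
A=np.c_[2*(c@XH),2*c[:,2],np.ones(len(c))]; k=np.linalg.lstsq(A,(c@XH)**2+c[:,2]**2,rcond=None)[0]; print('circle',k[:2].round(1),np.sqrt(k[2]+k[0]**2+k[1]**2).round(1))
print(arm.read_state()['t'])
E
```

```text
3281 [ 667.8 -118.9  328.9] x [-5.5 -2.8  4.5] y [-57.8   6.7  57.7] z [-11.2   3.9   6.9]
circle [1.3 0.1] 6.3
18.3333
```

View pics/wrist5.png

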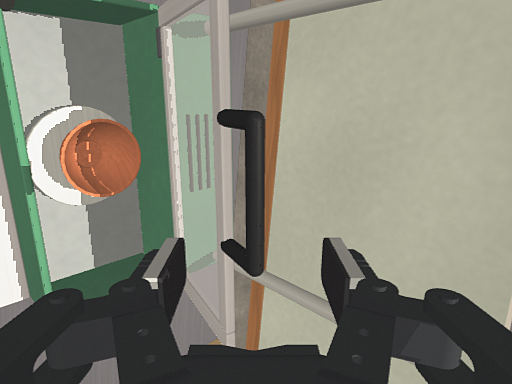

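The wrist view shows the bar upright in the image at (255,190), between the open fingers (165 to 335). The circle fit gives the axis at (671.8,−125.2,325) with radius 6.3 mm, which agrees with the first estimate. Next: approach and grip, and check the height of the green look-alike beneath the lowering path.

```bash
python3 - <<'E'
from h import *
s=pickle.load(open('pics/wrist1.pkl','rb')); vv,uu=np.mgrid[0:384,0:512]; P=world(s,uu.ravel(),vv.ravel())
I=s['image'].reshape(-1,3).astype(int); g=(I[:,1]>I[:,0]+40)&(I[:,1]>I[:,2]+40)&(P[:,0]<440)
print('green',P[g].min(0).round(),P[g].max(0).round())
bar=np.array([671.7,-125.2,325]); M=quat(rot(YAW,.8)); d=tdir(.8)
arm.move_linear(bar-30*d,M,max_speed=120); arm.move_linear(bar+3*d,max_speed=50)
print(np.round(arm.read_state()['wrist_force'],1))
gripper_to(3); st=arm.read_state()
print(st['t'],st['finger_gap'],st['gripper_force'],np.round(st['wrist_force'],1))
H=bar+49.2*XH; H[2]=126; q=st['q']
for th in np.linspace(1.33,0,8):
    p=.8+.35*(1-th/1.33); x=H+205*(-np.cos(th)*XH+np.sin(th)*ZH)+3*tdir(p)
    print(round(th,2),x.round(0),np.round(arm.solve_ik(x,quat(rot(YAW,p))),2))
E
```

```text
green [ 150. -249.   -0.] [396. -90. 195.]
[-0.3 -0.2 -0.5]
20.4667 11.727766944932364 58.40649425983429 [-3.2 -0.   2.8]
1.33 [ 674. -125.  323.] [-0.46  0.1  -0.5   0.29  0.39  1.13]
1.14 [ 638. -129.  310.] [-0.49  0.07 -0.53  0.34  0.39  1.09]
0.95 [ 604. -133.  290.] [-0.52  0.05 -0.57  0.38  0.38  1.04]
0.76 [ 575. -136.  265.] [-0.55  0.04 -0.62  0.4   0.37  1.  ]
0.57 [ 551. -139.  234.] [-0.56  0.05 -0.66  0.39  0.35  0.97]
0.38 [ 533. -141.  199.] [-0.57  0.09 -0.7   0.37  0.32  0.95]
0.19 [ 522. -143.  162.] [-0.57  0.14 -0.73  0.32  0.29  0.94]
0.0 [ 518. -143.  123.] [-0.55  0.21 -0.75  0.28  0.26  0.95]
```

The green look-alike reaches z = 195 at x ≤ 396, so I'll steepen the tool while lowering to keep the wrist clear. I'll lower along the arc with force monitoring.

```bash
python3 - <<'E'
from h import *
bar=np.array([671.7,-125.2,325]); H=bar+49.2*XH; H[2]=126
def go(th,sp):
    p=.8+.5*(1-max(th,0)/1.33); x=H+205*(-np.cos(th)*XH+np.sin(th)*ZH)+3*tdir(p)
    arm.move_linear(x,quat(rot(YAW,p)),max_speed=sp); st=arm.read_state(); f=np.array(st['wrist_force'])
    print(round(th,2),f.round(1),round(st['finger_gap'],1),round(st['t'],1)); return np.linalg.norm(f)
for th in np.arange(1.26,0.07,-.08):
    if go(th,60 if th>.3 else 40)>60: print('STOP');break
s=snap('side','side6')
E
```

```text
1.26 [-2.4  1.   6.2] 12.3 20.9
1.18 [-6.   1.1 10.8] 11.9 21.3
1.1 [-7.6  0.3 11.5] 12.0 21.7
1.02 [-5.1 -0.5  7.8] 11.7 22.1
0.94 [-7.7 -1.8  7.1] 12.1 22.6
0.86 [-9.5 -2.1  9.1] 12.0 23.0
0.78 [-6.7 -3.8  4.8] 11.9 23.4
0.7 [-1.3 -5.5 -2.4] 11.9 23.8
0.62 [-2.  -5.5  0.1] 12.0 24.2
0.54 [ 3.2 -5.1 -3.9] 11.5 24.7
0.46 [ 1.1 -5.5 -0.6] 11.9 25.1
0.38 [ 6.  -5.  -3.1] 12.1 25.5
0.3 [ 4.3 -5.  -3.6] 11.9 26.1
0.22 [ 5.8 -6.1 -4.1] 12.0 26.6
0.14 [ 5.4 -5.1 -2.7] 11.6 27.2
```

View pics/side6.png

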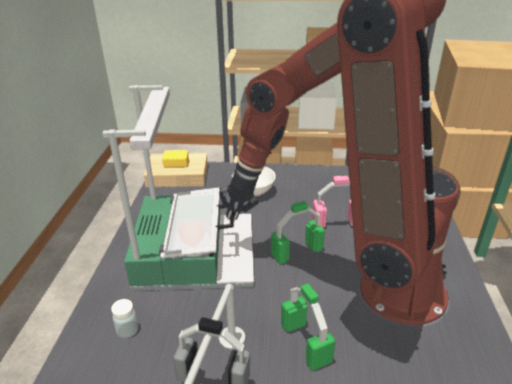

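The side view shows the guard nearly down, held at the bar at (228,210), and the defenders hanging on the rail at (210,325). Next I'll set it down in small steps until the stop pushes back.

```bash
python3 - <<'E'
from h import *
bar=np.array([671.7,-125.2,325]); H=bar+49.2*XH; H[2]=126
f0=np.array(arm.read_state()['wrist_force'])
for th in np.arange(0.11,-0.05,-.012):
    p=.8+.5*(1-max(th,0)/1.33); x=H+205*(-np.cos(th)*XH+np.sin(th)*ZH)+3*tdir(p)
    arm.move_linear(x,quat(rot(YAW,p)),max_speed=20); st=arm.read_state(); f=np.array(st['wrist_force'])-f0
    print(round(th,3),f.round(1))
    if f[2]>12: break
arm.dwell(.3)
s=snap('top','top7'); vv,uu=np.mgrid[0:384,0:512]; P=world(s,uu.ravel(),vv.ravel())
r=P-H; xm=r@XH; ym=r@np.array([-XH[1],XH[0],0])
for lo,hi in((-160,-120),(-110,-60),(-50,-10)):
    m=(xm>lo)&(xm<hi)&(np.abs(ym)>152)&(np.abs(ym)<163)&(P[:,2]>100)&(P[:,2]<180); print(lo,m.sum(),np.median(P[m,2]).round(1))
print(arm.read_state()['t'])
E
```

```text
0.11 [ 0.2  1.7 -0.5]
0.098 [ 0.5  1.3 -0. ]
0.086 [ 0.4  0.4 -1. ]
0.074 [ 0.   0.3 -0.5]
0.062 [ 1.5 -0.2 -0.2]
0.05 [ 0.7  0.6 -0.1]
0.038 [ 1.7 -0.2 -1.8]
0.026 [-6.4  2.3 14.7]
-160 62 131.6
-110 76 131.8
-50 58 132.2
29.9833
```

Contact at about 0.026 rad commanded. The panel surface is level, 131.6 to 132.2 mm along its length, so the guard is closed. Release, back off and verify.

```bash
python3 - <<'E'
from h import *
gripper_to(30); st=arm.read_state(); print(np.round(st['wrist_force'],1),st['finger_gap'])
p=np.array(st['position']); d=R.from_quat(st['ee_rot']).as_matrix()[:,2]
arm.move_linear(p-70*d,max_speed=60); arm.move_linear(p-170*d); arm.dwell(.3)
bar=np.array([671.7,-125.2,325]); H=bar+49.2*XH; H[2]=126
s=snap('top'); vv,uu=np.mgrid[0:384,0:512]; P=world(s,uu.ravel(),vv.ravel())
r=P-H; xm=r@XH; ym=r@np.array([-XH[1],XH[0],0])
for lo,hi in((-160,-120),(-50,-10)):
    m=(xm>lo)&(xm<hi)&(np.abs(ym)>152)&(np.abs(ym)<163)&(P[:,2]>100)&(P[:,2]<180); print(lo,m.sum(),np.median(P[m,2]).round(1))
I=s['image'].reshape(-1,3).max(1); m=(P[:,2]>212)&(P[:,2]<240)&(I<90)&(np.hypot(P[:,0]-501,P[:,1]-352)<60); print('pad',m.sum(),P[m].mean(0).round(1))
snap('side','side8'); print(arm.read_state()['t'])
E
```

```text
[-0.  -0.3  0.2] 30.359675376272662
-160 64 131.2
-50 59 131.4
pad 91 [497.9 351.  225.1]
32.8167
```

View pics/side8.png

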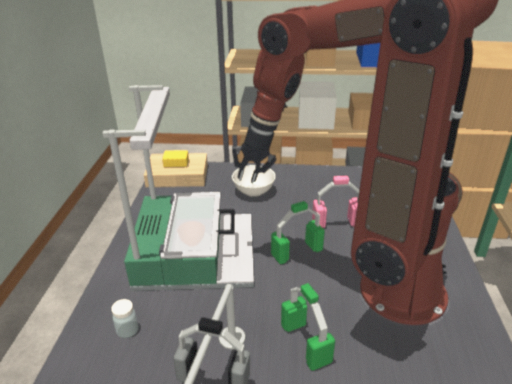

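The side view shows the guard closed flat with its bar free at (228,220), and the defenders hanging on the rail at (210,325). The basin, jar and pot are where they were.

```bash
python3 -c "
from rig import arm
print(arm.sign_off())"
```

```text
the job is handed in; nothing more can be done
None
```

The job is handed in (no verdict was returned): the ear defenders hang free mid-rail by their headband, the guard was lowered under control and lies level on its stop, and the pot, basin and jar look undisturbed in the last picture, at about 33 s of the 64 s allowed.

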